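# Change over the batches at the warming plate

### The arm

A 7-joint arm with a two-finger parallel gripper is mounted at the origin on the work surface. World frame = base frame: x ahead of the robot, y to its left, z up, the work surface at z = 0. Lengths are in m, angles in rad, forces in N, time in s.
With the tool pointing down it reaches from about 0.4 to 0.85 m from the base axis. Payload 10.4 kg.
Tool frame: the origin (TCP) lies at the very end of the fingers, on their centre line; the grasp point (between the pads) lies 19 mm behind it; z points along the fingers, y is the line along which they close (so a half turn about z gives the same grasp; the last joint's range is limited). The gripper opens to 87 mm and grips with 3 to 60 N. Pads are 19 mm wide; open, the fingers measure 117 mm over their backs; the gripper's body (75 mm by 190 mm) begins 51 mm behind the grasp point.
Start: joints at [1.24, 0.332, -0.065, 1.46, 0.022, 1.35, -0.088], TCP at [0.189, -0.596, 0.223] pointing down, gripper open.
Joint ranges: [-2.6, 2.6], [-0.5, 2.12], [-1.47, 1.34], [0.16, 2.42], [-1.27, 4.41], [0.06, 2.06], [-2.6, 2.6]. Speed limits (rad/s): [2.22, 2.22, 2.79, 2.79, 3.14, 3.14, 3.14].

### API

Orientations are given as a unit quaternion [x, y, z, w].
In Python, from bench import * gives the robot as it stands.
- The arm moves only by the tool step_arm, never from a script. Its arguments are lists of equal length, an entry for each row: "delta_pos": the shift along the world's x, y, z in units of 25 mm (1.0 is 25 mm), a list of three; "turn": the turn about the world's z in units of 0.12 rad (1.0 is 0.12 rad). In form: {"delta_pos": [[tx, ty, tz], ...], "turn": [turn, ...]}. A call has 1 to 12 rows; each row shifts and turns the commanded pose from where the row before left it; what a row does not reach is not made up. A row lasts 1/10 s, in which the tool goes at most 50 mm and 8.59 degrees, less where a joint would pass 70% of its speed; a pose out of reach is approached as far as the arm can. A call with a number of a shift or a turn outside -1 to 1 is refused whole. A call with a gripper value outside its range is refused whole. "grip" is the closure, from 0 (fully open) to 1 (shut), set as the call begins (left out, the last holds). The fingers move at their own pace and stop on an object; "newtons" is the grip in N (left out, the last holds). Time passes only in rows, so rows that do not move let the fingers close. It gives the time, the measured TCP pose, the force, the opening and the grip force at its end, in the units of the state.
- read_state(): the state, without advancing time (a new reading comes with each control period).
- camera(name): name is "scene" or "side" or "wrist"; returns a dict with "image" (420x560x3 uint8, red, green, blue), "z_map" (420x560 float32, m along the optical axis (not along the pixel's ray), 0 where there is no reading), "mtx" (3x3 intrinsics, pixels), "view" (4x4, takes a point from world to camera coordinates). Camera axes: x right, y up, looking along -z (the intrinsics and any distortion apply to the point x, -y, -z); pixel columns grow to the right and rows downward; lengths in m; the calibration is good to about 2 mm. A picture is of the moment at which its call begins.
- close_job(): hands the job in; it is judged then, once.
The state is a dict: "time": time; "joint_positions": joint angles; "joint_vel": joint speeds; "joint_torque": joint torques, N m; "ee_pos": TCP position; "eef_rot": TCP orientation; "ft_force": force on the tool from outside, world axes, zero at the start; "torque": the same for the moment, N m; "width": finger opening in m; "grip_force": force on a finger pad.
Only numpy, scipy, OpenCV 4.12 (cv2) and the standard library are available. Lean on these libraries where they do the work, as an engineer would, in place of code of your own. Each camera call takes 0.05 s, during which the arm holds its last target. There are 200 camera calls.

### The job

The slides on the warming plate are dry and the tubes waiting on the transport base are next: swap those two trays, parking one on the free mat or on bare bench meanwhile, so that the tube tray sits in the nest of the warming plate and the slide tray in the nest of the transport base. The cassette tray goes out with the slides, stacked on the slide tray, and the lid goes on the tube tray, each fully down with its corners engaged. Tip nothing, set things down rather than dropping them, and leave the cup, the amber bottle and the timer where they are.

Things in the scene. Friction and masses are not known exactly. Their poses are not given: they have to be found in the camera images.
- slide_tray: White stacking tray holding two glass slides side by side lengthwise. 120 (x) by 60 mm (y), 0.2 kg. Rim 48 mm over the underside; flared tabs at the four corners of the rim rise 9 mm more. Held by its long sides (60 mm apart, upright 11 to 48 mm over the underside, no tabs on the middle 70 mm). Foot 104 by 44 by 11 mm. Starts in the warming plate's nest. Origin: centre of underside.
- tube_tray: White stacking tray of the same make and size as the slide tray, told by its contents: ten small round closed tubes in two rows of five. 120 (x) by 60 mm (y), rim at 48 mm. What is stacked rests on the rim's corners, its foot between the corner tabs (2 mm play, the flare catches 5 mm), either way round. Starts in the nest of the transport base. Origin: centre of underside.
- cassette_tray: White stacking tray of the same make and size as the slide tray, told by its contents: a row of seven thin cassettes standing crosswise like files. 120 (x) by 60 mm (y), rim at 48 mm. Stands on the bench. Stacked, its origin is 48 mm above that of the tray below. Origin: centre of underside; x along the length.
- lid: White lid for the trays, 120 (x) by 60 mm (y), 0.12 kg. Plate top 16 mm over the underside of its foot (104 by 44 by 11 mm). Bridge handle: bar 76 mm long (x), 14 mm thick (y), 32 to 48 mm over the underside, on two posts at x = +-30 mm, 12 mm thick. Lies on the bench. On a tray its origin is 48 mm above the tray's. Either way round. Origin: centre of underside.
- warmer: Warming plate, fixed: white box 160 (x) by 124 mm (y), aluminium plate on top at 62 mm. On it four pairs of flared corner tabs, 9 mm high, form a nest in the middle for a tray's foot, the tray's length along x (either way round, 2 mm play). Knob and display on the -x end. Origin: centre of underside, on the bench; a seated tray's origin is 62 mm above it.
- base: Transport base, fixed: low steel pallet 160 (x) by 84 mm (y), top at 16 mm, a wire grip at each end (29 mm high), and the same corner tabs forming a nest in its middle, the tray's length along x. Origin: centre of underside, on the bench; a seated tray's origin is 16 mm above it.
- mat: Free dark rubber mat, fixed, 150 (x) by 92 mm (y), 3 mm thick, nothing on it: a handy place to park a tray (need not be used). Origin: centre of underside.
- cup: Bystander: clear specimen cup with red screw lid, 66 mm across, 74 mm high, standing on the bench. Origin: centre of underside.
- bottle: Bystander: small amber dropper bottle with a black cap, 44 mm across, 88 mm high, standing on the bench. Origin: centre of underside.
- timer: Bystander: flat grey bench timer, 62 by 70 mm, 21 mm high. Origin: centre of underside.
There are look-alikes about, which are no part of the job. Leave any green or turquoise look-alike of the tube_tray alone. What is shaped like the lid but blue is not meant.

How it is judged:
By the outcome, as a careful person would: the job done as asked, in the order asked, and still so for the second after the job is handed in, with the robot touching nothing.
It also fails if it takes over 136 s, if anything falls off the work surface, if the arm or the gripper's body presses on something with over 40 N, if the wrist force passes 120 N, or if a joint passes its speed limit or range.

## Working session

There is one attempt and no reset: what is moved stays moved. The work goes in short steps, Python scripts to look and compute and a tool call to move; the robot and the scene stay as the last step left them, time stands still between calls to the robot, and variables do not carry over. Pictures are saved under pics/ and viewed, at most 14 in all, crops included, and the job is handed in when it is done.

Besides the shell and the picture viewer there is one more tool, called as name(argument=value, ...), one argument or row to a line, values as JSON. step_arm: Moves the arm, as the interface text tells. Shifts and turns lie within -1 to 1; 1 stands for 25 mm of shift or 0.12 rad of turn. Its arguments: {"type":"object","properties":{"delta_pos":{"type":"array"},"turn":{"type":"array"},"grip":{"type":"number"},"newtons":{"type":"number"}},"required":["delta_pos","turn"]}

```bash
mkdir -p pics; cat > h.py <<'E'
from bench import *
import numpy as np, cv2
def snap(n,f):
    c=camera(n); np.savez('pics/'+f+'.npz',**c); cv2.imwrite('pics/'+f+'.png',c['image'][:,:,::-1]); return c
def load(f): return dict(np.load('pics/'+f+'.npz'))
def cloud(c):
    K=c['mtx'];z=c['z_map'];v,u=np.mgrid[:420,:560]
    p=np.stack([(u-K[0,2])/K[0,0]*z,-(v-K[1,2])/K[1,1]*z,-z],-1)
    V=c['view']; return (p-V[:3,3])@V[:3,:3]
E
python3 - <<'E'
from h import *
for n in('scene','side'):
    c=snap(n,n+'0'); V=c['view']; print(n,-V[:3,:3].T@V[:3,3],c['mtx'].round(1).tolist(), (c['z_map']>0).mean())
s=read_state();print(s['ee_pos'],s['eef_rot'],s['time'],s['width'],s['ft_force'])
E
```

```text
scene [ 1.31046212 -0.54318993  0.8180401 ] [[403.7, 0.0, 276.6], [0.0, 403.7, 205.9], [0.0, 0.0, 1.0]] 0.9926190476190476
side [0.38853261 0.90581177 0.9686634 ] [[503.4, 0.0, 277.4], [0.0, 503.4, 209.1], [0.0, 0.0, 1.0]] 0.9959778911564626
[ 0.18923066 -0.59529009  0.22184528] [ 9.88183969e-01  1.53271097e-01 -1.19268640e-04 -6.32702963e-04] 0.1 0.08703349972175807 [ 1.38826775  0.21469754 -0.09306558]
```

View pics/scene0.png

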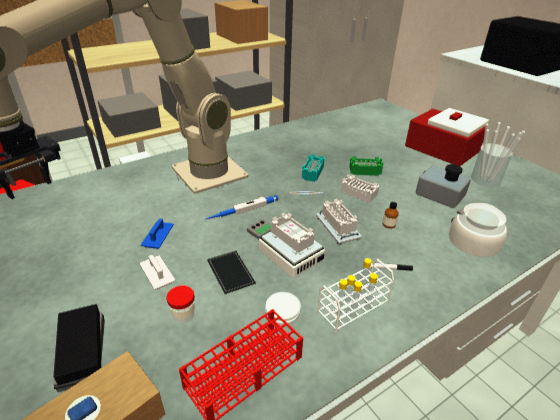

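View pics/side0.png

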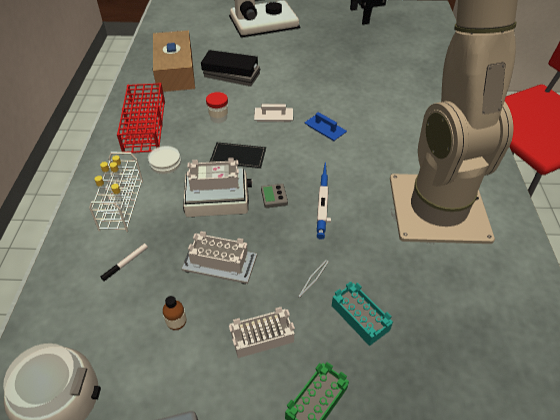

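Candidates: the white trays are slides at scene (292,230), tubes at (340,215) and cassettes at (360,187). The white lid is at (157,270). The look-alikes are teal (313,167), green (366,166) and the blue lid (157,235). Next I'll measure from both views and make a close crop.

```bash
cat > m.py <<'E'
from h import *
from scipy.optimize import minimize
def rect(P):
    (cx,cy),(w,h),a=cv2.minAreaRect((P[:,:2]*1000).astype(np.float32))
    if w<h: w,h,a=h,w,a+90
    return np.round([cx,cy,w,h,(a+90)%180-90],1)
def seg(c,pix,zlo,zhi,R=0.085):
    W=cloud(c); p=W[pix[1],pix[0]]
    m=(W[...,2]>zlo)&(W[...,2]<zhi)&(np.hypot(W[...,0]-p[0],W[...,1]-p[1])<R)
    return W[m],p
E
python3 - <<'E'
from m import *
A,B=load('scene0'),load('side0')
T={'slide':((292,230),(215,177),.09,.13),'tube':((340,215),(218,252),.045,.08),'cas':((360,187),(262,327),.03,.065),'lid':((157,270),(274,112),.006,.06)}
for k,(a,b,lo,hi) in T.items():
    for n,c,q in(('scene',A,a),('side',B,b)):
        P,p=seg(c,q,lo,hi); h=np.histogram(P[:,2],bins=np.arange(0,.14,.004)); 
        print(k,n,p.round(3),rect(P),len(P),'ztop',np.percentile(P[:,2],[50,90,99]).round(3), [(int(x*1000),int(m)) for m,x in zip(*h) if m>15])
for k,a,b in(('mat',(231,271),(238,155)),('cup',(180,297),(217,100)),('bottle',(391,207),(171,299)),('timer',(258,229),(275,195))):
    print(k,cloud(A)[a[1],a[0]].round(3),cloud(B)[b[1],b[0]].round(3))
o=[]
for c,(x,y) in((A,(292,228)),(A,(342,218)),(B,(215,180)),(B,(218,255)),(B,(262,330)),(B,(274,112))):
    o.append(cv2.resize(c['image'][y-40:y+40,x-42:x+42,::-1],(264,264),interpolation=cv2.INTER_CUBIC))
cv2.imwrite('pics/crop1.png',np.vstack([np.hstack(o[:3]),np.hstack(o[3:])]))
E
```

```text
slide scene [ 0.584 -0.007  0.101] [583.2  -8.3 126.4  67.9   4.9] 840 ztop [0.103 0.114 0.12 ] [(88, 25), (92, 49), (96, 85), (100, 329), (104, 95), (108, 142), (112, 50), (116, 58)]
slide side [0.573 0.009 0.101] [579.7  -6.5 125.7  70.5   7.3] 1131 ztop [0.102 0.113 0.119] [(88, 19), (92, 68), (96, 231), (100, 373), (104, 142), (108, 170), (112, 66), (116, 57)]
tube scene [0.552 0.205 0.052] [552.1 201.8 124.9  68.  -10.3] 629 ztop [0.06  0.069 0.074] [(44, 29), (48, 91), (52, 88), (56, 95), (60, 174), (64, 82), (68, 37), (72, 32)]
tube side [0.546 0.212 0.061] [547.7 202.3 125.4  71.  -11.9] 1427 ztop [0.059 0.067 0.073] [(44, 100), (48, 311), (52, 168), (56, 225), (60, 366), (64, 130), (68, 94), (72, 32)]
cas scene [0.441 0.397 0.034] [441.2 392.8 125.7  70.1  19.3] 482 ztop [0.044 0.053 0.06 ] [(28, 21), (32, 42), (36, 62), (40, 119), (44, 123), (48, 57), (52, 36), (56, 17)]
cas side [0.437 0.388 0.043] [437.4 394.6 126.4  67.5  19.1] 1492 ztop [0.043 0.053 0.057] [(28, 60), (32, 141), (36, 213), (40, 418), (44, 326), (48, 162), (52, 119), (56, 53)]
lid scene [ 0.481 -0.374  0.048] [ 453.  -368.4  112.7   60.8    1.2] 660 ztop [0.017 0.047 0.05 ] [(12, 254), (16, 251), (44, 60), (48, 42)]
lid side [ 0.442 -0.376  0.016] [ 446.7 -381.   125.5  109.3   11.7] 591 ztop [0.016 0.045 0.05 ] [(8, 46), (12, 231), (16, 124), (28, 16), (32, 19), (36, 29), (40, 31), (44, 61)]
mat [ 0.549 -0.189  0.005] [ 0.538 -0.185  0.004]
cup [ 0.628 -0.365  0.075] [ 0.612 -0.353  0.073]
bottle [0.631 0.347 0.078] [0.624 0.355 0.087]
timer [ 0.443 -0.036  0.021] [ 0.425 -0.017  0.015]
```

View pics/crop1.png

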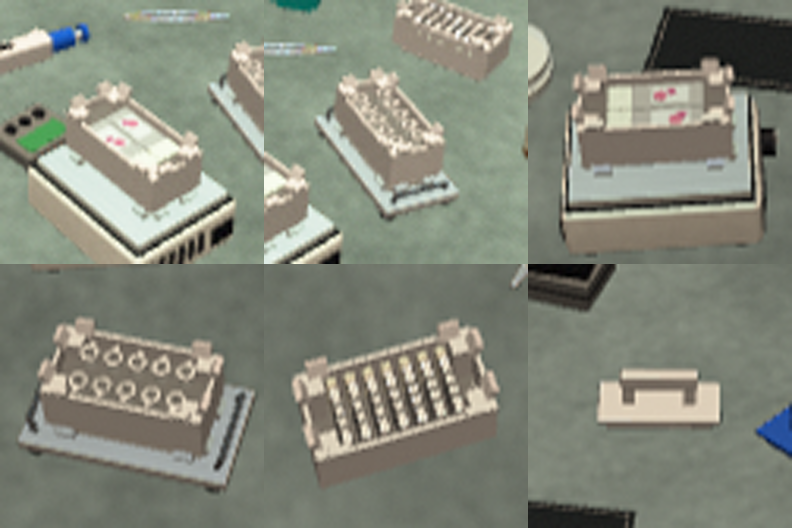

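Crops confirm: slides on the warmer, tubes on the base, cassettes at side (262,327), and the white lid at side (274,112). The lid, mat and slide tray lie along my path, so I'll refine each from the wrist as I pass.

step_arm(
  delta_pos=[
    [0.8,0.7,0.3],
    [0.8,0.7,0.3],
    [0.8,0.7,0.3],
    [0.8,0.7,0.3],
    [0.8,0.7,0.3],
    [0.8,0.7,0.3],
    [0.8,0.7,0.3],
    [0.8,0.7,0.3],
    [0.8,0.7,0.3],
    [0.8,0.7,0.3],
    [0.8,0.7,0.2],
    [0.8,0.7,0.2],
  ],
  turn=[-0.2,-0.2,-0.2,-0.2,-0.2,-0.2,-0.2,-0.2,-0.2,-0.2,-0.2,-0.2],
  grip=0,
)

```text
time: 1.3
ee_pos: [0.43, -0.3848, 0.3075]
eef_rot: [1.0, 0.009, -0.0, -0.0]
ft_force: [-0.6, -1.4, 0.2]
width: 0.087
grip_force: 0.0
```

```bash
python3 - <<'E'
from m import *
c=snap('wrist','w1'); V=c['view']; print(-V[:3,:3].T@V[:3,3],V[:3,:3].round(2).tolist())
W=cloud(c); s=read_state(); print(s['time'],s['ee_pos'],s['eef_rot'],s['joint_positions'])
for lo,hi in((.012,.022),(.04,.055)):
    m=(W[...,2]>lo)&(W[...,2]<hi)&(np.hypot(W[...,0]-.45,W[...,1]+.375)<.085); print(m.sum(), rect(W[m]) if m.sum()>9 else '',W[m][:,2].mean())
E
```

```text
[ 0.50532335 -0.38365358  0.47022329] [[0.02, -1.0, -0.0], [0.96, 0.02, -0.28], [0.28, 0.0, 0.96]]
1.35 [ 0.43405018 -0.38074016  0.30827794] [ 9.99932365e-01  1.15571327e-02  1.07319951e-03 -7.39161493e-04] [ 0.84238386  0.20738422 -0.23787227  1.44248574  0.04621263  1.49659556
 -0.94164368]
3672 [ 446.1 -369.7  119.4   59.8    1.6] 0.016474460617380234
736 [ 446.5 -369.7   75.2   13.8    2. ] 0.047998725227283864
```

step_arm(
  delta_pos=[
    [0.4,1,0.1],
    [0.4,1,0.1],
    [0.4,1,0.1],
    [0.4,1,0.1],
    [0.4,1,0.1],
    [0.4,1,0.1],
    [0.4,1,0.1],
    [0.4,1,0.1],
    [0.4,1,0.1],
    [0.4,1,0.1],
    [0.4,1,0.1],
    [0.4,1,0.1],
  ],
  turn=[0,0,0,0,0,0.1,0.1,0.1,0.1,0.1,0.1,0.1],
)

```text
time: 2.55
ee_pos: [0.5495, -0.0848, 0.3373]
eef_rot: [0.999, 0.052, -0.0, 0.0]
ft_force: [-0.8, -0.7, 0.0]
width: 0.087
grip_force: 0.0
```

step_arm(
  delta_pos=[
    [0,0.5,0],
    [0,0,0],
  ],
  turn=[0,0],
)

```text
time: 2.75
ee_pos: [0.5492, -0.0715, 0.3373]
eef_rot: [0.999, 0.053, -0.0, -0.0]
ft_force: [0.8, 0.8, 0.1]
width: 0.0868
grip_force: 0.0
```

```bash
cat >> m.py <<'E'
def st():
    s=read_state(); q=s['eef_rot']; print('t',s['time'],'pos',np.round(s['ee_pos'],4),'yaw',np.degrees(2*np.arctan2(q[1],q[0])).round(2),'tilt',np.round(q[2:],3),'q',np.round(s['joint_positions'],2),'w',round(s['width'],4),'F',np.round(s['ft_force'],1))
def look(f,T):
    c=snap('wrist',f); st(); W=cloud(c)
    for k,(x,y,lo,hi,*r) in T.items():
        m=(W[...,2]>lo)&(W[...,2]<hi)&(np.hypot(W[...,0]-x,W[...,1]-y)<(r[0] if r else .085))
        print(k,m.sum(),rect(W[m]) if m.sum()>9 else '','z',np.median(W[m][:,2]).round(4) if m.sum() else '')
E
python3 - <<'E'
from m import *
look('w2',{'srim':(.581,-.007,.1065,.113),'stabs':(.581,-.007,.115,.123),'plate':(.581,-.007,.059,.065,.12),'mat':(.54,-.187,.0022,.006,.1),'tuberim':(.55,.202,.062,.066)})
E
```

```text
t 2.8 pos [ 0.549  -0.0734  0.3373] yaw 5.97 tilt [-0.  0.] q [ 0.47  0.17 -0.48  1.44  0.08  1.55 -1.48] w 0.0873 F [ 0.5 -1.  -0.4]
srim 1334 [581.6  -7.6 120.   60.3   6.6] z 0.1103
stabs 712 [581.6  -7.3 126.6  67.    6.4] z 0.118
plate 4146 [581.5  -7.2 145.4 110.3   6. ] z 0.0624
mat 6226 [ 539.4 -185.2  187.8  187.6  -53.5] z 0.0034
tuberim 1566 [549.4 201.6 121.3  61.4 -11.1] z 0.0637
```

View pics/w2.png

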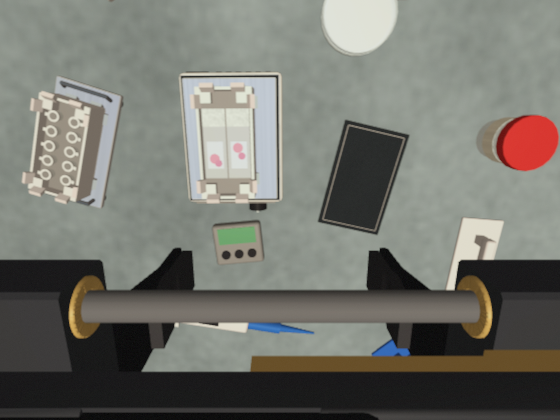

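The wrist view shows the slide tray at (228,140), the tube tray at (60,148) and the empty mat at (363,178). Heights match the text, with rims at 0.110 and 0.064. Now grasping the slide tray.

step_arm(
  delta_pos=[
    [0.33,0.66,-0.6],
    [0.33,0.66,-0.6],
    [0.33,0.66,-0.6],
    [0.33,0.66,-0.6],
    [0,0,-1],
    [0,0,-1],
    [0,0,-1],
    [0,0,-1],
    [0,0,-1],
    [0,0,-1],
    [0,0,-1],
    [0,0,-1],
  ],
  turn=[0.04,0,0,0,0,0,0,0,0,0,0,0],
)

```text
time: 4.0
ee_pos: [0.582, -0.0099, 0.0764]
eef_rot: [0.999, 0.053, -0.0, 0.001]
ft_force: [0.2, 0.6, -0.8]
width: 0.087
grip_force: 0.0
```

step_arm(
  delta_pos=[
    [0,0,0],
    [0,0,0],
    [0,0,0],
    [0,0,0],
    [0,0,0],
    [0,0,0],
  ],
  turn=[0,0,0,0,0,0],
  grip=1,
  newtons=20,
)

```text
time: 4.6
ee_pos: [0.5831, -0.0074, 0.0789]
eef_rot: [0.999, 0.054, 0.001, 0.0]
ft_force: [-1.7, -2.1, 6.5]
width: 0.06
grip_force: 20.0
```

```bash
python3 - <<'E'
from m import *
st(); c=load('w2'); W=cloud(c)
p=np.array([W[v,u] for u,v in((349,125),(404,137),(376,229),(322,219))]); print(p.round(4),p.mean(0).round(4))
print('mat yaw',np.degrees(np.arctan2(*(p[0]+p[1]-p[2]-p[3])[1::-1])))
E
```

```text
t 4.6 pos [ 0.5831 -0.0074  0.0789] yaw 6.21 tilt [0.001 0.   ] q [ 0.35  0.41 -0.5   1.72  0.22  1.07 -1.69] w 0.06 F [-1.7 -2.1  6.5]
[[ 0.6136 -0.1586  0.0039]
 [ 0.6057 -0.2368  0.0026]
 [ 0.4698 -0.2223  0.0035]
 [ 0.477  -0.1405  0.0046]] [ 0.5416 -0.1896  0.0037]
mat yaw -6.816208048857498
```

step_arm(
  delta_pos=[
    [0,0,0.3],
    [0,0,0.7],
    [0,0,1],
    [0,0,0.8],
    [-0.2,-0.91,0],
    [-0.2,-0.91,0],
    [-0.2,-0.91,0],
    [-0.2,-0.91,0],
    [-0.2,-0.91,0],
    [-0.2,-0.91,0],
    [-0.2,-0.91,0],
    [-0.2,-0.91,0],
  ],
  turn=[0,0,0,0,-0.24,-0.24,-0.24,-0.24,-0.24,-0.24,-0.24,-0.24],
)

```text
time: 5.8
ee_pos: [0.5419, -0.1911, 0.1476]
eef_rot: [0.998, -0.062, -0.0, 0.0]
ft_force: [0.8, -0.3, -1.7]
width: 0.0594
grip_force: 20.0
```

step_arm(
  delta_pos=[
    [0,0,-0.8],
    [0,0,-1],
    [0,0,-1],
    [0,0,-1],
    [0,0,-0.6],
    [0,0,-0.4],
    [0,0,-0.2],
    [0,0,-0.1],
    [0,0,0],
  ],
  turn=[0,0,0,0,0,0,0,0,0],
)

```text
time: 6.7
ee_pos: [0.5428, -0.1893, 0.0206]
eef_rot: [0.998, -0.061, 0.0, 0.0]
ft_force: [-0.4, -0.6, -1.8]
width: 0.0598
grip_force: 20.0
```

```bash
python3 - <<'E'
from m import *
st(); snap('side','s3')
c=load('s3')['image'][90:250,150:360,::-1]; cv2.imwrite('pics/s3c.png',cv2.resize(c,None,fx=3,fy=3))
E
```

```text
t 6.7 pos [ 0.5428 -0.1893  0.0206] yaw -6.98 tilt [0. 0.] q [ 0.56  0.45 -0.37  1.78  0.19  0.95 -1.58] w 0.0598 F [-0.4 -0.6 -1.8]
```

View pics/s3c.png

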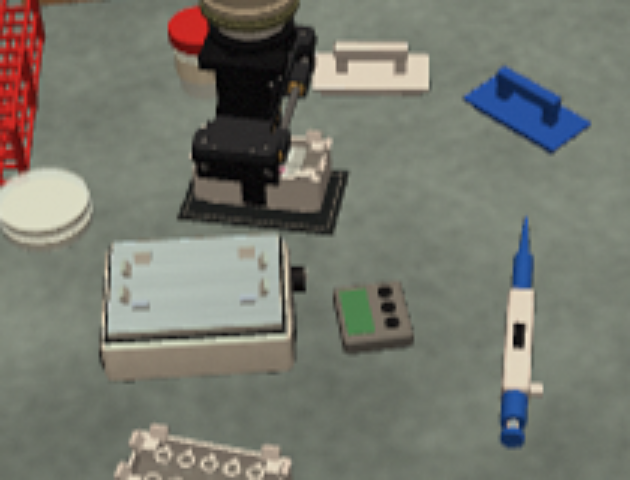

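The tray hangs just above the mat at crop (265,185). Lowering the last 2 mm and releasing.

step_arm(
  delta_pos=[
    [0,0,-0.04],
    [0,0,-0.03],
    [0,0,-0.02],
    [0,0,0],
  ],
  turn=[0,0,0,0],
)

```text
time: 7.15
ee_pos: [0.543, -0.1893, 0.0199]
eef_rot: [0.998, -0.061, 0.001, 0.0]
ft_force: [-6.4, 2.1, 14.6]
width: 0.0598
grip_force: 20.0
```

```bash
python3 -c "
from m import *
st()"
```

```text
t 7.15 pos [ 0.543  -0.1893  0.0199] yaw -6.98 tilt [0.001 0.   ] q [ 0.56  0.45 -0.37  1.78  0.2   0.94 -1.58] w 0.0598 F [-6.4  2.1 14.6]
```

step_arm(
  delta_pos=[
    [0,0,0.03],
    [0,0,0],
    [0,0,0],
    [0,0,0],
    [0,0,0.2],
    [0,0,0.6],
    [0,0,1],
    [0,0,1],
    [0,0,1],
    [0,0,1],
    [0,0,1],
    [0,0.5,1],
  ],
  turn=[0,0,0,0,0,0,0,0,0,0,0,0],
  grip=0,
)

```text
time: 8.35
ee_pos: [0.5421, -0.1782, 0.191]
eef_rot: [0.998, -0.062, 0.001, 0.001]
ft_force: [0.1, -0.2, -0.1]
width: 0.0871
grip_force: 0.0
```

step_arm(
  delta_pos=[
    [0,1,0.3],
    [0,1,0.3],
    [0,1,0.3],
    [0,1,0.3],
    [0,1,0.3],
    [0,1,0.3],
    [0,1,0.3],
    [0,1,0.3],
    [0,1,0.3],
    [0,1,0.3],
    [0,1,0.3],
    [0,1,0.3],
  ],
  turn=[-0.05,-0.05,-0.05,-0.05,-0.05,-0.05,-0.05,-0.05,-0.05,-0.05,-0.05,-0.05],
)

```text
time: 9.55
ee_pos: [0.5421, 0.1245, 0.2803]
eef_rot: [0.995, -0.097, 0.001, 0.0]
ft_force: [0.5, -0.0, 0.8]
width: 0.0869
grip_force: 0.0
```

step_arm(
  delta_pos=[
    [-0.3,0.8,0],
    [-0.3,0.4,0],
    [0,0,0],
  ],
  turn=[0,0,0],
)

```text
time: 9.85
ee_pos: [0.5263, 0.1549, 0.2795]
eef_rot: [0.995, -0.095, 0.0, -0.0]
ft_force: [-0.3, 0.5, 0.8]
width: 0.0875
grip_force: 0.0
```

```bash
python3 - <<'E'
from m import *
look('w4',{'plate':(.581,-.007,.059,.065,.12),'nesttabs':(.581,-.007,.067,.075,.12),'tuberim':(.549,.2,.0605,.067),'ttabs':(.549,.2,.069,.077),'base':(.549,.2,.012,.019,.11),'casrim':(.439,.394,.0445,.051),'slide':(.542,-.19,.048,.055)})
E
```

```text
t 9.9 pos [0.527  0.1532 0.2792] yaw -11.06 tilt [0. 0.] q [ 0.18  0.19 -0.63  1.55  0.11  1.44 -2.21] w 0.0866 F [ 0.4 -0.4  0.6]
plate 15004 [581.5  -7.7 146.2 110.7   6.5] z 0.0623
nesttabs 830 [581.5  -7.8 126.5  67.2   6.4] z 0.0699
tuberim 2617 [549.5 201.8 120.3  60.3 -11.5] z 0.063
ttabs 709 [549.3 201.8 126.7  66.4 -11.1] z 0.072
base 2165 [550.  201.6 159.1  83.9 -11.3] z 0.0164
casrim 493 [457.5 399.4  81.2  62.1  19.1] z 0.048
slide 7  z 0.0487
```

View pics/w4.png

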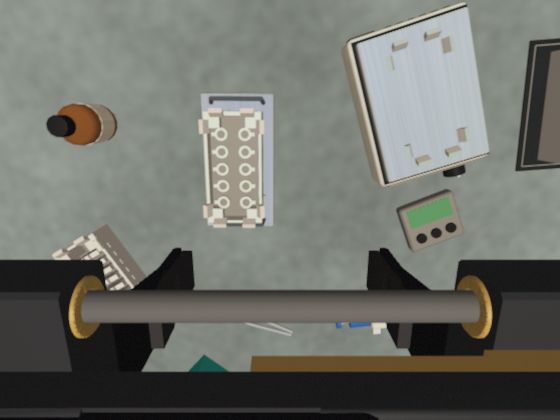

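Tubes sit at (235,165) on the base, and the warmer's nest at (425,100) is empty. The two views agree within 1 mm. Grasping the tube tray.

step_arm(
  delta_pos=[
    [0.22,0.48,-0.6],
    [0.22,0.48,-0.6],
    [0.22,0.48,-0.6],
    [0.22,0.48,-0.6],
    [0,0,-1],
    [0,0,-1],
    [0,0,-1],
    [0,0,-1],
    [0,0,-1],
    [0,0,-1],
    [0,0,-1],
    [0,0,-0.5],
  ],
  turn=[-0.02,0,0,0,0,0,0,0,0,0,0,0],
)

```text
time: 11.1
ee_pos: [0.5483, 0.2001, 0.0281]
eef_rot: [0.995, -0.098, -0.002, 0.001]
ft_force: [-0.1, -0.5, -0.4]
width: 0.0871
grip_force: 0.0
```

step_arm(
  delta_pos=[
    [0,0,0],
    [0,0,0],
    [0,0,0],
    [0,0,0],
    [0,0,0],
  ],
  turn=[0,0,0,0,0],
  grip=1,
  newtons=20,
)

```text
time: 11.6
ee_pos: [0.5501, 0.2016, 0.0322]
eef_rot: [0.995, -0.098, 0.001, -0.0]
ft_force: [0.1, -0.3, 3.4]
width: 0.0598
grip_force: 20.0
```

```bash
python3 -c "
from m import *
st()"
```

```text
t 11.6 pos [0.5501 0.2016 0.0322] yaw -11.25 tilt [ 0.001 -0.   ] q [ 0.04  0.49 -0.58  1.74  0.32  1.   -2.43] w 0.0598 F [ 0.1 -0.3  3.4]
```

step_arm(
  delta_pos=[
    [0,0,0.3],
    [0,0,0.7],
    [0,0,1],
    [0,0,1],
    [0,0,0.8],
    [0.13,-0.84,0],
    [0.13,-0.84,0],
    [0.13,-0.84,0],
    [0.13,-0.84,0],
    [0.13,-0.84,0],
    [0.13,-0.84,0],
    [0.13,-0.84,0],
  ],
  turn=[0,0,0,0,0,0.26,0.26,0.26,0.26,0.26,0.26,0.26],
)

```text
time: 12.8
ee_pos: [0.572, 0.0534, 0.1264]
eef_rot: [1.0, 0.012, -0.0, 0.0]
ft_force: [0.8, 0.1, -2.2]
width: 0.0599
grip_force: 20.0
```

step_arm(
  delta_pos=[
    [0.13,-0.83,0],
    [0.13,-0.83,0],
    [0.12,-0.84,0],
    [0,0,-0.5],
    [0,0,-0.5],
    [0,0,-0.3],
    [0,0,0],
    [0,0,0],
  ],
  turn=[0.26,0.26,0.22,0,0,0,0,0],
)

```text
time: 13.6
ee_pos: [0.5815, -0.0072, 0.0935]
eef_rot: [0.998, 0.056, -0.0, -0.0]
ft_force: [1.8, -0.1, -2.3]
width: 0.0601
grip_force: 20.0
```

```bash
python3 -c "
from m import *
st();look('w5',{'rim':(.5815,-.0077,.122,.148),'plate':(.581,-.007,.059,.065,.12)})"
```

```text
t 13.6 pos [ 0.5815 -0.0072  0.0935] yaw 6.43 tilt [-0. -0.] q [ 0.41  0.4  -0.58  1.7   0.24  1.11 -1.7 ] w 0.0601 F [ 1.8 -0.1 -2.3]
t 13.65 pos [ 0.5818 -0.0074  0.0939] yaw 6.41 tilt [ 0. -0.] q [ 0.41  0.4  -0.58  1.7   0.24  1.11 -1.7 ] w 0.0598 F [ 0.1  0.3 -1.8]
rim 16225 [598.   -5.4  92.2  85.5   6.8] z 0.1256
plate 9066 [581.5  -7.4 146.1 110.5   6.4] z 0.0625
```

step_arm(
  delta_pos=[
    [0,0,-0.3],
    [0,0,-0.15],
    [0,0,-0.1],
    [0,0,-0.05],
    [0,0,-0.04],
    [0,0,0],
  ],
  turn=[0,0,0,0,0,0],
)

```text
time: 14.25
ee_pos: [0.5815, -0.0081, 0.0781]
eef_rot: [0.998, 0.055, -0.0, 0.0]
ft_force: [-3.9, -1.1, 3.7]
width: 0.0597
grip_force: 20.0
```

step_arm(
  delta_pos=[
    [0,0,-0.03],
    [0,0,0],
  ],
  turn=[0,0],
)

```text
time: 14.45
ee_pos: [0.5815, -0.0081, 0.0781]
eef_rot: [0.998, 0.055, -0.0, 0.0]
ft_force: [-8.3, -1.2, 11.5]
width: 0.0601
grip_force: 20.0
```

Contact at z 0.078, which is the seated height. Releasing, rising and checking.

step_arm(
  delta_pos=[
    [0,0,0.03],
    [0,0,0],
    [0,0,0],
    [0,0,0],
    [0,0,0.2],
    [0,0,0.6],
    [0,0,1],
    [0,0,1],
    [0,0,1],
    [0,0,1],
    [0,0,1],
    [-0.2,-0.5,1],
  ],
  turn=[0,0,0,0,0,0,0,0,0,0,0,0],
  grip=0,
)

```text
time: 15.65
ee_pos: [0.5768, -0.0186, 0.2501]
eef_rot: [0.998, 0.057, 0.001, -0.0]
ft_force: [0.9, -0.9, -0.7]
width: 0.0872
grip_force: 0.0
```

step_arm(
  delta_pos=[
    [-0.4,-0.8,0.4],
    [-0.4,-0.8,0.4],
    [-0.4,-0.8,0.4],
    [-0.4,-0.8,0.4],
    [-0.4,-0.8,0.2],
    [0,0,0],
    [0,0,0],
  ],
  turn=[-0.3,-0.3,-0.3,-0.3,-0.3,0,0],
)

```text
time: 16.35
ee_pos: [0.5264, -0.1211, 0.2928]
eef_rot: [0.999, -0.035, 0.0, 0.0]
ft_force: [0.2, 0.2, 0.4]
width: 0.0871
grip_force: 0.0
```

```bash
python3 -c "
from m import *
look('w6',{'trim':(.5815,-.0077,.106,.113),'ttabs':(.5815,-.0077,.115,.123),'srim':(.5422,-.189,.048,.055),'stabs':(.5422,-.189,.056,.063)})"
```

```text
t 16.4 pos [ 0.5266 -0.1202  0.2925] yaw -3.92 tilt [-0. -0.] q [ 0.61  0.15 -0.52  1.55  0.08  1.46 -1.56] w 0.0871 F [-0.6  0.3  0.8]
trim 3659 [581.   -8.5 120.3  61.    6.3] z 0.1088
ttabs 940 [581.   -8.6 126.9  67.    6.4] z 0.1181
srim 1232 [ 541.5 -189.7  119.9   60.3   -6.7] z 0.0512
stabs 620 [ 541.5 -189.6  126.6   66.5   -6.7] z 0.059
```

View pics/w6.png

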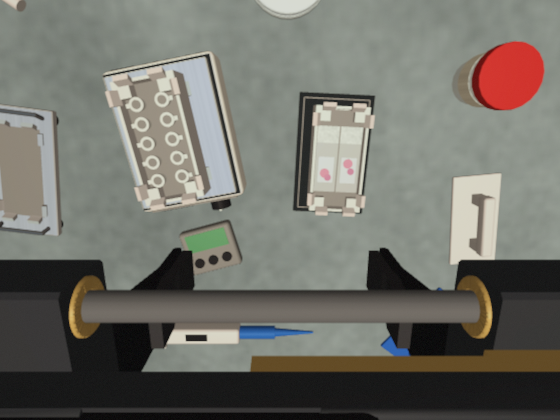

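The tube tray is seated at (160,135), with its rim at 0.109 and tabs at 0.118. Taking the slide tray at (340,160).

step_arm(
  delta_pos=[
    [0.15,-0.69,-0.8],
    [0.15,-0.69,-0.8],
    [0.15,-0.69,-0.8],
    [0.15,-0.7,-0.8],
    [0,0,-1],
    [0,0,-1],
    [0,0,-1],
    [0,0,-1],
    [0,0,-1],
    [0,0,-1],
    [0,0,-1],
    [0,0,-0.7],
  ],
  turn=[-0.1,-0.1,-0.1,-0.1,0,0,0,0,0,0,0,0],
)

```text
time: 17.6
ee_pos: [0.5411, -0.1883, 0.0179]
eef_rot: [0.998, -0.057, -0.001, -0.001]
ft_force: [0.7, 0.5, -1.1]
width: 0.087
grip_force: 0.0
```

step_arm(
  delta_pos=[
    [0,0,0],
    [0,0,0],
    [0,0,0],
    [0,0,0],
    [0,0,0],
  ],
  turn=[0,0,0,0,0],
  grip=1,
  newtons=20,
)

```text
time: 18.1
ee_pos: [0.5424, -0.1899, 0.0211]
eef_rot: [0.998, -0.058, 0.001, 0.0]
ft_force: [0.4, 1.6, 4.0]
width: 0.0598
grip_force: 20.0
```

```bash
python3 -c "
from m import *
st()"
```

```text
t 18.1 pos [ 0.5424 -0.1899  0.0211] yaw -6.7 tilt [0.001 0.   ] q [ 0.61  0.46 -0.43  1.78  0.23  0.95 -1.6 ] w 0.0598 F [0.4 1.6 4. ]
```

step_arm(
  delta_pos=[
    [0,0,0.3],
    [0,0,0.7],
    [0,0,1],
    [0,0,1],
    [0,0,1],
    [0,0,1],
    [0,0,1],
    [0,0.3,0.4],
    [0,0.8,0],
    [0,1,0],
    [0,1,0],
    [0,1,0],
  ],
  turn=[0,0,0,0,0,0,0,0,0,0,0,0],
)

```text
time: 19.3
ee_pos: [0.541, -0.0858, 0.1795]
eef_rot: [0.998, -0.058, -0.001, -0.0]
ft_force: [0.8, -0.8, -2.2]
width: 0.0602
grip_force: 20.0
```

step_arm(
  delta_pos=[
    [0.03,1,0],
    [0.03,1,0],
    [0.03,1,0],
    [0.03,1,0],
    [0.03,1,0],
    [0.03,1,0],
    [0.03,1,0],
    [0.03,1,0],
    [0.03,1,0],
    [0.03,1,0],
    [0.02,1,0],
    [0,0.56,0],
  ],
  turn=[-0.06,-0.06,-0.06,-0.06,-0.06,-0.06,-0.06,-0.06,-0.06,-0.06,-0.06,0],
)

```text
time: 20.5
ee_pos: [0.5484, 0.2043, 0.1796]
eef_rot: [0.995, -0.097, -0.001, -0.0]
ft_force: [-0.2, 0.6, -0.6]
width: 0.0597
grip_force: 20.0
```

step_arm(
  delta_pos=[
    [0,0,-0.5],
    [0,0,-1],
    [0,0,-1],
    [0,0,-1],
    [0,0,-0.8],
    [0,0,-0.5],
    [0,0,-0.2],
    [0,0,0],
    [0,0,0],
  ],
  turn=[0,0,0,0,0,0,0,0,0],
)

```text
time: 21.4
ee_pos: [0.5502, 0.2016, 0.0559]
eef_rot: [0.995, -0.098, 0.001, -0.0]
ft_force: [0.0, -0.2, -1.5]
width: 0.06
grip_force: 20.0
```

```bash
python3 -c "
from m import *
st();look('w7',{'base':(.55,.202,.012,.019,.11),'tr':(.5815,-.0077,.106,.113)})"
```

```text
t 21.4 pos [0.5502 0.2016 0.0559] yaw -11.25 tilt [ 0.001 -0.   ] q [ 0.08  0.47 -0.63  1.72  0.32  1.05 -2.42] w 0.06 F [ 0.  -0.2 -1.5]
t 21.45 pos [0.5503 0.2018 0.0561] yaw -11.25 tilt [ 0.001 -0.   ] q [ 0.08  0.47 -0.63  1.72  0.32  1.05 -2.42] w 0.0598 F [-0.4  1.3 -2.6]
base 4653 [614.9 188.8  84.3  26.1  79. ] z 0.0165
tr 0  z
```

View pics/w7.png

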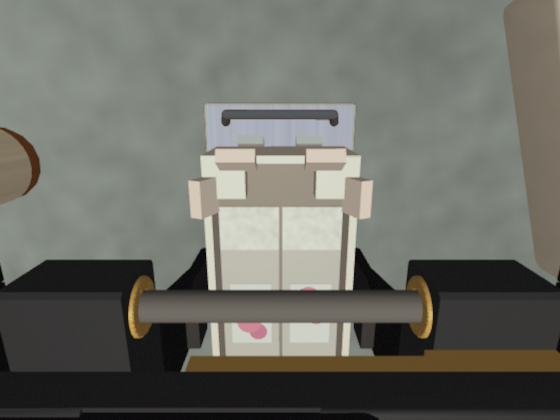

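The tray is centred over the base: tray column 281, base column 280. Lowering it.

step_arm(
  delta_pos=[
    [0,0,-0.4],
    [0,0,-0.2],
    [0,0,-0.1],
    [0,0,-0.08],
    [0,0,-0.06],
    [0,0,-0.04],
    [0,0,0],
  ],
  turn=[0,0,0,0,0,0,0],
)

```text
time: 22.15
ee_pos: [0.5496, 0.2017, 0.0341]
eef_rot: [0.995, -0.098, 0.0, 0.0]
ft_force: [-4.6, -2.0, 9.3]
width: 0.0596
grip_force: 20.0
```

step_arm(
  delta_pos=[
    [0,0,-0.04],
    [0,0,0],
  ],
  turn=[0,0],
)

```text
time: 22.35
ee_pos: [0.5496, 0.2016, 0.0341]
eef_rot: [0.995, -0.098, 0.0, 0.001]
ft_force: [-11.4, -5.1, 20.6]
width: 0.0594
grip_force: 20.0
```

step_arm(
  delta_pos=[
    [0,0,0.05],
    [0,0,0],
    [0,0,0],
    [0,0,0],
    [0,0,0.2],
    [0,0,0.6],
    [0,0,1],
    [0,0,1],
    [0,0,1],
    [0,0,1],
    [0,0,1],
    [0,0,1],
  ],
  turn=[0,0,0,0,0,0,0,0,0,0,0,0],
  grip=0,
)

```text
time: 23.55
ee_pos: [0.5495, 0.2018, 0.2058]
eef_rot: [0.995, -0.098, 0.001, -0.0]
ft_force: [-0.2, -0.4, 0.4]
width: 0.0869
grip_force: 0.0
```

step_arm(
  delta_pos=[
    [-0.6,0.7,0.4],
    [-0.6,0.7,0.4],
    [-0.6,0.7,0.4],
    [-0.6,0.7,0.4],
    [-0.6,0.7,0.4],
    [-0.6,0.7,0.4],
    [-0.6,0.7,0],
    [-0.6,0.7,0],
    [0,0,0],
    [0,0,0],
  ],
  turn=[0.55,0.55,0.55,0.55,0.55,0.55,0.55,0.55,0,0],
)

```text
time: 24.55
ee_pos: [0.4289, 0.3421, 0.2628]
eef_rot: [0.986, 0.166, -0.0, 0.0]
ft_force: [0.4, -1.4, 0.1]
width: 0.0869
grip_force: 0.0
```

```bash
python3 -c "
from m import *
look('w8',{'srim':(.55,.202,.0605,.067),'stabs':(.55,.202,.069,.077),'base':(.55,.202,.012,.019,.11),'crim':(.439,.394,.0445,.051),'ctabs':(.439,.394,.053,.06)})"
```

```text
t 24.6 pos [0.4296 0.3414 0.2627] yaw 19.02 tilt [-0.  0.] q [-0.02  0.24 -0.86  1.57  0.18  1.42 -2.13] w 0.0869 F [ 0.4  0.2 -0. ]
srim 1885 [548.5 201.2 121.7  62.7 -11.8] z 0.064
stabs 888 [548.7 201.2 126.6  67.6 -11.1] z 0.0718
base 2848 [549.8 202.6 160.1  83.6 -11.1] z 0.0162
crim 1537 [439.2 393.6 119.7  60.2  19.2] z 0.0481
ctabs 725 [438.6 393.6 126.3  66.4  19.2] z 0.056
```

View pics/w8.png

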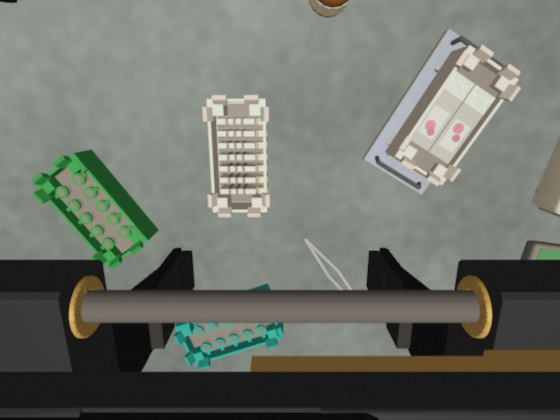

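The slide tray is seated on the base, with its rim at 0.064. The cassette tray at (238,157) is well clear of the green (95,205) and teal (230,325) look-alikes. Grasping it.

step_arm(
  delta_pos=[
    [0.09,0.52,-0.6],
    [0.09,0.52,-0.6],
    [0.09,0.52,-0.6],
    [0.1,0.52,-0.6],
    [0,0,-1],
    [0,0,-1],
    [0,0,-1],
    [0,0,-1],
    [0,0,-1],
    [0,0,-1],
    [0,0,-1],
    [0,0,-0.4],
  ],
  turn=[0.03,0,0,0,0,0,0,0,0,0,0,0],
)

```text
time: 25.8
ee_pos: [0.4385, 0.3916, 0.0155]
eef_rot: [0.986, 0.166, -0.002, 0.001]
ft_force: [0.5, -0.6, 0.1]
width: 0.0866
grip_force: 0.0
```

step_arm(
  delta_pos=[
    [0,0,0],
    [0,0,0],
    [0,0,0],
    [0,0,0],
    [0,0,0],
  ],
  turn=[0,0,0,0,0],
  grip=1,
  newtons=20,
)

```text
time: 26.3
ee_pos: [0.4394, 0.3939, 0.0193]
eef_rot: [0.986, 0.167, 0.001, -0.0]
ft_force: [-0.4, -1.4, 5.0]
width: 0.0595
grip_force: 20.0
```

```bash
python3 -c "
from m import *
st()"
```

```text
t 26.3 pos [0.4394 0.3939 0.0193] yaw 19.21 tilt [ 0.001 -0.   ] q [-0.21  0.57 -0.76  1.73  0.45  1.02 -2.36] w 0.0595 F [-0.4 -1.4  5. ]
```

step_arm(
  delta_pos=[
    [0,0,0.3],
    [0,0,0.7],
    [0,0,1],
    [0,0,1],
    [0,0,1],
    [0,0,1],
    [0.4,-0.7,0.6],
    [0.5,-0.9,0],
    [0.5,-0.9,0],
    [0.5,-0.9,0],
    [0.5,-0.9,0],
    [0.5,-0.9,0],
  ],
  turn=[0,0,0,0,0,0,-0.5,-0.5,-0.5,-0.5,-0.5,-0.5],
)

```text
time: 27.5
ee_pos: [0.5118, 0.2628, 0.1596]
eef_rot: [1.0, -0.013, 0.0, -0.0]
ft_force: [-0.3, 0.1, -1.6]
width: 0.0601
grip_force: 20.0
```

step_arm(
  delta_pos=[
    [0.5,-0.9,0],
    [0.5,-0.8,0],
    [0.51,-0.78,0],
    [0,0,-0.6],
    [0,0,-0.8],
    [0,0,-0.7],
    [0,0,-0.4],
    [0,0,0],
    [0,0,0],
  ],
  turn=[-0.5,-0.5,-0.42,0,0,0,0,0,0],
)

```text
time: 28.4
ee_pos: [0.5493, 0.2019, 0.0962]
eef_rot: [0.995, -0.097, 0.0, -0.0]
ft_force: [0.6, 0.4, -0.7]
width: 0.0595
grip_force: 20.0
```

```bash
python3 -c "
from m import *
st();look('w9',{'base':(.55,.202,.012,.019,.11)})"
```

```text
t 28.4 pos [0.5493 0.2019 0.0962] yaw -11.16 tilt [ 0. -0.] q [ 0.1   0.43 -0.65  1.69  0.28  1.12 -2.4 ] w 0.0595 F [ 0.6  0.4 -0.7]
t 28.45 pos [0.5496 0.202  0.0966] yaw -11.17 tilt [ 0. -0.] q [ 0.1   0.43 -0.65  1.69  0.28  1.12 -2.4 ] w 0.06 F [ 0.4 -0.1 -1.3]
base 3240 [614.5 188.6  84.1  27.3  78.9] z 0.0164
```

View pics/w9.png

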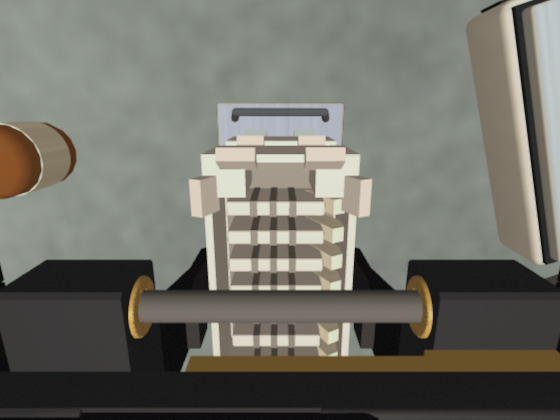

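The cassette tray is centred over the slide tray (columns 281 and 281). Lowering about 14 mm.

step_arm(
  delta_pos=[
    [0,0,-0.15],
    [0,0,-0.15],
    [0,0,-0.1],
    [0,0,-0.06],
    [0,0,-0.05],
    [0,0,-0.04],
    [0,0,0],
  ],
  turn=[0,0,0,0,0,0,0],
)

```text
time: 29.15
ee_pos: [0.5491, 0.2016, 0.0832]
eef_rot: [0.995, -0.097, 0.0, 0.0]
ft_force: [-5.7, -2.5, 10.8]
width: 0.0599
grip_force: 20.0
```

step_arm(
  delta_pos=[
    [0,0,-0.05],
    [0,0,0],
  ],
  turn=[0,0],
)

```text
time: 29.35
ee_pos: [0.5491, 0.2016, 0.0832]
eef_rot: [0.995, -0.097, 0.0, 0.001]
ft_force: [-9.9, -4.2, 22.3]
width: 0.0598
grip_force: 20.0
```

step_arm(
  delta_pos=[
    [0,0,0.05],
    [0,0,0],
    [0,0,0],
    [0,0,0],
    [0,0,0.2],
    [0,0,0.6],
    [0,0,1],
    [0,0,1],
    [0,0,1],
    [0,0,1],
    [0,0,1],
    [-0.5,-0.5,1],
  ],
  turn=[0,0,0,0,0,0,0,0,0,0,0,0],
  grip=0,
)

```text
time: 30.55
ee_pos: [0.5368, 0.1904, 0.2542]
eef_rot: [0.995, -0.096, 0.0, -0.001]
ft_force: [0.2, -0.3, 0.8]
width: 0.0869
grip_force: 0.0
```

step_arm(
  delta_pos=[
    [-0.5,-1,0.7],
    [-0.5,-1,0.7],
    [-0.5,-1,0.6],
    [0,0,0],
    [0,0,0],
  ],
  turn=[0,0,0,0,0],
)

```text
time: 31.05
ee_pos: [0.4992, 0.1141, 0.3034]
eef_rot: [0.995, -0.098, 0.001, 0.0]
ft_force: [0.3, -0.1, -0.4]
width: 0.0873
grip_force: 0.0
```

```bash
python3 -c "
from m import *
look('w10',{'crim':(.549,.202,.108,.115),'ctabs':(.549,.202,.117,.125),'base':(.55,.202,.012,.019,.11),'trim':(.5815,-.0077,.106,.113),'ttabs':(.5815,-.0077,.115,.123)})
c=snap('side','s10')['image'][140:320,130:340,::-1]; cv2.imwrite('pics/s10c.png',cv2.resize(c,None,fx=3,fy=3))"
```

```text
t 31.1 pos [0.499  0.1147 0.3027] yaw -11.15 tilt [ 0. -0.] q [ 0.3   0.09 -0.66  1.6   0.06  1.47 -2.12] w 0.0868 F [-0.1 -0.2 -0.2]
crim 2194 [548.5 201.1 120.5  61.  -11.3] z 0.1119
ctabs 833 [548.5 201.1 125.4  66.9 -11.2] z 0.1202
base 1878 [550.1 201.1 158.8  84.  -11.3] z 0.0163
trim 3877 [580.8  -9.  121.5  61.7   6.3] z 0.1087
ttabs 973 [580.8  -8.8 126.7  67.1   6.4] z 0.1178
```

View pics/s10c.png

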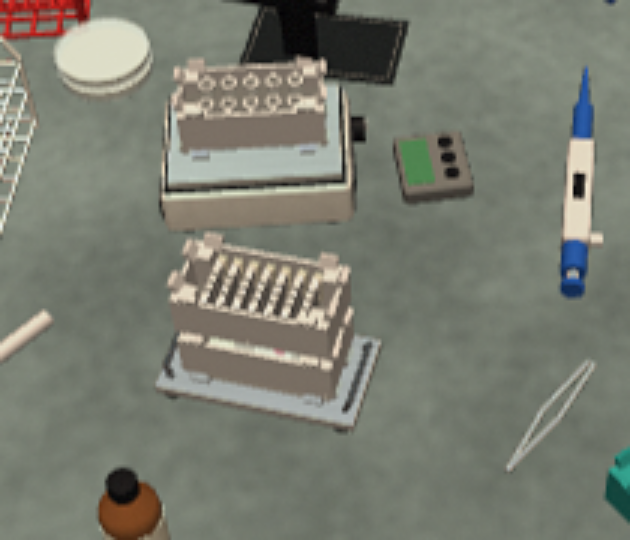

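The cassette stack is square and fully down at crop (260,310), with tabs at 0.120. The tubes are seated at (250,100). Now the lid.

step_arm(
  delta_pos=[
    [-0.15,-0.97,0],
    [-0.15,-0.97,0],
    [-0.15,-0.97,0],
    [-0.15,-0.97,0],
    [-0.15,-0.97,0],
    [-0.15,-0.97,0],
    [-0.15,-0.97,0],
    [-0.15,-0.97,0],
    [-0.15,-0.97,0],
    [-0.15,-0.97,0],
    [-0.15,-0.97,0],
    [-0.15,-0.97,0],
  ],
  turn=[0.1,0.1,0.1,0.1,0.1,0.1,0.1,0.1,0.1,0.1,0.1,0.1],
)

```text
time: 32.35
ee_pos: [0.4544, -0.1768, 0.3015]
eef_rot: [1.0, -0.024, -0.001, -0.0]
ft_force: [0.2, 0.7, 0.9]
width: 0.087
grip_force: 0.0
```

step_arm(
  delta_pos=[
    [-0.15,-0.97,-0.3],
    [-0.15,-0.97,-0.3],
    [-0.15,-0.97,-0.3],
    [-0.15,-0.97,-0.3],
    [-0.15,-0.97,-0.3],
    [-0.15,-0.97,-0.3],
    [-0.15,-0.97,-0.3],
    [0,0,0],
    [0,0,0],
  ],
  turn=[0.1,0.1,0.1,0.1,0.1,0.1,0.1,0,0],
)

```text
time: 33.25
ee_pos: [0.4284, -0.3458, 0.2487]
eef_rot: [1.0, 0.017, -0.001, -0.001]
ft_force: [0.5, 0.5, 0.3]
width: 0.0871
grip_force: 0.0
```

```bash
python3 -c "
from m import *
look('w11',{'plate':(.446,-.37,.012,.022),'bar':(.446,-.37,.04,.055)})"
```

```text
t 33.3 pos [ 0.4288 -0.3453  0.2492] yaw 1.99 tilt [-0.    -0.001] q [ 0.79  0.17 -0.22  1.61  0.04  1.37 -0.97] w 0.0873 F [1.1 0.5 0.7]
plate 4713 [ 446.4 -370.1  119.    59.8    1.7] z 0.0164
bar 990 [ 446.2 -369.7   76.    14.     1.4] z 0.0481
```

step_arm(
  delta_pos=[
    [0.23,-0.33,-0.5],
    [0.23,-0.33,-0.5],
    [0.24,-0.33,-0.5],
    [0,0,-1],
    [0,0,-1],
    [0,0,-1],
    [0,0,-1],
    [0,0,-1],
    [0,0,-1],
    [0,0,-1],
    [0,0,-0.4],
    [0,0,-0.1],
  ],
  turn=[-0.05,0,0,0,0,0,0,0,0,0,0,0],
)

```text
time: 34.5
ee_pos: [0.4448, -0.3709, 0.0228]
eef_rot: [1.0, 0.014, -0.001, -0.001]
ft_force: [1.1, 0.2, -1.1]
width: 0.0871
grip_force: 0.0
```

step_arm(
  delta_pos=[
    [0,0,0],
    [0,0,0],
    [0,0,0],
    [0,0,0],
    [0,0,0],
    [0,0,0],
    [0,0,0],
    [0,0,0],
  ],
  turn=[0,0,0,0,0,0,0,0],
  grip=1,
  newtons=20,
)

```text
time: 35.3
ee_pos: [0.4454, -0.3714, 0.0246]
eef_rot: [1.0, 0.014, 0.0, 0.0]
ft_force: [-0.5, 1.1, 0.5]
width: 0.0312
grip_force: 0.0
```

```bash
python3 -c "
from m import *
st()"
```

```text
t 35.3 pos [ 0.4454 -0.3714  0.0246] yaw 1.55 tilt [0. 0.] q [ 0.78  0.43 -0.2   1.77  0.1   0.94 -1.01] w 0.0312 F [-0.5  1.1  0.5]
```

Still closing; waiting for the fingers.

step_arm(
  delta_pos=[
    [0,0,0],
    [0,0,0],
    [0,0,0],
    [0,0,0],
    [0,0,0],
  ],
  turn=[0,0,0,0,0],
)

```text
time: 35.8
ee_pos: [0.4452, -0.3714, 0.0244]
eef_rot: [1.0, 0.013, -0.0, 0.0]
ft_force: [0.7, -1.0, -0.9]
width: 0.0135
grip_force: 19.8
```

```bash
python3 -c "
from m import *
st()"
```

```text
t 35.8 pos [ 0.4452 -0.3714  0.0244] yaw 1.54 tilt [-0.  0.] q [ 0.78  0.43 -0.2   1.77  0.1   0.94 -1.01] w 0.0135 F [ 0.7 -1.  -0.9]
```

step_arm(
  delta_pos=[
    [0,0,0.3],
    [0,0,0.7],
    [0,0,1],
    [0,0,1],
    [0,0,1],
    [0,0,1],
    [0,0.2,1],
    [0.2,0.6,0.4],
    [0.4,1,0],
    [0.4,1,0],
    [0.4,1,0],
    [0.4,1,0],
  ],
  turn=[0,0,0,0,0,0,0,0,0.06,0.06,0.06,0.06],
)

```text
time: 37.0
ee_pos: [0.4907, -0.249, 0.1842]
eef_rot: [1.0, 0.028, -0.0, -0.0]
ft_force: [-0.1, -1.0, -0.8]
width: 0.014
grip_force: 19.8
```

step_arm(
  delta_pos=[
    [0.4,1,0],
    [0.4,1,0],
    [0.4,1,0],
    [0.4,1,0],
    [0.4,1,0],
    [0.4,1,0],
    [0.4,1,0],
    [0.4,1,0],
    [0.38,1,0],
    [0,0.7,0],
    [0,0,-0.5],
    [0,0,-0.5],
  ],
  turn=[0.06,0.06,0.06,0.06,0.06,0.06,0.06,0.05,0,0,0,0],
)

```text
time: 38.2
ee_pos: [0.5795, -0.0084, 0.1585]
eef_rot: [0.998, 0.057, -0.0, 0.0]
ft_force: [-0.5, -0.5, -1.7]
width: 0.0137
grip_force: 19.8
```

step_arm(
  delta_pos=[
    [0,0,-0.3],
    [0,0,-0.2],
    [0,0,0],
    [0,0,0],
  ],
  turn=[0,0,0,0],
)

```text
time: 38.6
ee_pos: [0.58, -0.0093, 0.1472]
eef_rot: [0.998, 0.056, 0.0, 0.0]
ft_force: [-0.5, -0.0, -1.5]
width: 0.0137
grip_force: 19.8
```

```bash
python3 -c "
from m import *
st();look('w12',{'plate':(.581,-.007,.059,.065,.12),'lidtop':(.581,-.009,.134,.142),'ttabs':(.5815,-.0077,.115,.1205)})"
```

```text
t 38.6 pos [ 0.58   -0.0093  0.1472] yaw 6.39 tilt [0. 0.] q [ 0.32  0.32 -0.46  1.66  0.15  1.19 -1.63] w 0.0137 F [-0.5 -0.  -1.5]
t 38.65 pos [ 0.5801 -0.0092  0.1475] yaw 6.4 tilt [0. 0.] q [ 0.32  0.32 -0.46  1.66  0.15  1.19 -1.63] w 0.0139 F [-0.5  0.1 -0.6]
plate 7352 [600.5  -5.5 110.2 108.2 -83.5] z 0.0625
lidtop 12043 [581.   -8.9 119.4  60.2   6.4] z 0.1399
ttabs 543 [641.2  -1.9  46.    5.5 -83.7] z 0.1182
```

View pics/w12.png

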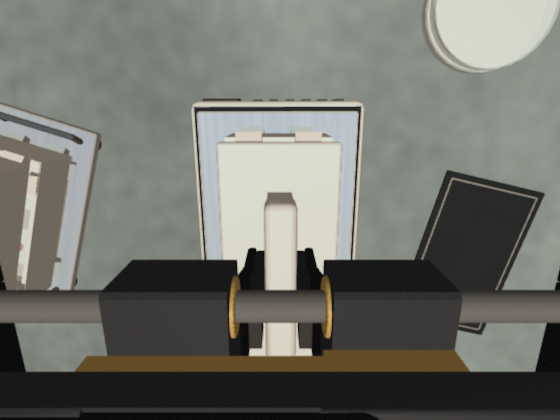

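The lid is centred at (581,-9) mm over the tray at (581,-9) mm, about 14 mm up. Lowering it.

step_arm(
  delta_pos=[
    [0,0,-0.15],
    [0,0,-0.15],
    [0,0,-0.1],
    [0,0,-0.06],
    [0,0,-0.05],
    [0,0,-0.04],
    [0,0,0],
  ],
  turn=[0,0,0,0,0,0,0],
)

```text
time: 39.35
ee_pos: [0.5799, -0.0086, 0.1338]
eef_rot: [0.998, 0.056, 0.0, 0.0]
ft_force: [-2.8, 1.2, 3.3]
width: 0.0139
grip_force: 19.9
```

step_arm(
  delta_pos=[
    [0,0,-0.05],
    [0,0,0],
  ],
  turn=[0,0],
)

```text
time: 39.55
ee_pos: [0.5799, -0.0082, 0.1336]
eef_rot: [0.998, 0.056, 0.0, -0.0]
ft_force: [-8.1, 1.5, 13.9]
width: 0.0135
grip_force: 20.0
```

step_arm(
  delta_pos=[
    [0,0,0.04],
    [0,0,0],
    [0,0,0],
    [0,0,0],
    [0,0,0],
    [0,0,0],
    [0,0,0.2],
    [0,0,0.6],
    [0,0,1],
    [0,0,1],
    [0,0,1],
    [0,0,1],
  ],
  turn=[0,0,0,0,0,0,0,0,0,0,0,0],
  grip=0.5,
)

```text
time: 40.75
ee_pos: [0.5799, -0.0088, 0.2556]
eef_rot: [0.998, 0.056, 0.001, 0.0]
ft_force: [-0.1, -0.5, -0.9]
width: 0.0435
grip_force: 0.0
```

step_arm(
  delta_pos=[
    [-0.6,-0.8,0.5],
    [-0.6,-0.8,0.5],
    [-0.6,-0.8,0.5],
    [-0.6,-0.8,0.5],
    [-0.6,-0.8,0],
    [-0.6,-0.8,0],
    [0,0,0],
    [0,0,0],
  ],
  turn=[0,0,0,0,0,0,0,0],
)

```text
time: 41.55
ee_pos: [0.4899, -0.1289, 0.3043]
eef_rot: [0.998, 0.056, 0.001, 0.0]
ft_force: [0.2, 0.0, -0.5]
width: 0.0436
grip_force: 0.0
```

```bash
python3 -c "
from m import *
look('w13',{'lidtop':(.581,-.009,.122,.131),'bar':(.581,-.009,.150,.165),'tabs':(.581,-.009,.114,.121),'ctabs':(.549,.202,.117,.125)})
c=snap('side','s13')['image'][100:320,130:390,::-1]; cv2.imwrite('pics/s13c.png',cv2.resize(c,None,fx=2.7,fy=2.7))"
```

```text
t 41.6 pos [ 0.4902 -0.1282  0.304 ] yaw 6.47 tilt [0.001 0.   ] q [ 0.52  0.06 -0.37  1.62  0.02  1.47 -1.31] w 0.0437 F [-0.1 -0.1 -0.3]
lidtop 7244 [580.7  -8.5 119.2  60.5   6.4] z 0.1265
bar 1864 [580.5  -8.6  74.6  14.9   6.5] z 0.1581
tabs 336 [582.1 -13.8 126.2  56.3   6.2] z 0.118
ctabs 0  z
```

View pics/s13c.png

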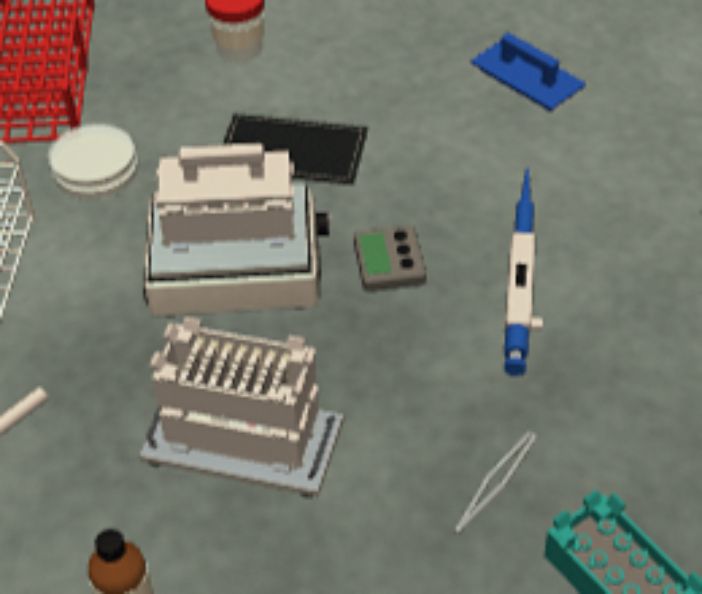

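The lid is down on the tubes at (225,175), with its top at 0.1265 against an expected 0.126. The stack on the base at (235,400) is intact and the bystanders are where they were. Handing in.

```bash
python3 -c "
from bench import *
print(close_job())"
```

```text
the job is handed in; nothing more can be done
None
```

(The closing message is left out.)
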